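Load a dish and click the stage into its reading notch

ROBOT

A 6-joint arm with a two-finger parallel gripper is mounted at the origin on a cart in front of the work surface, level with it; the furniture and walls round the work are solid. World frame = base frame: x ahead of the robot, y to its left, z up, the work surface at z = 0. Lengths are in m, angles in rad, forces in N, time in s.
With the tool pointing down it reaches from about 0.35 to 0.85 m from the base axis. Payload 8.1 kg.
Tool frame: the origin (TCP) lies where the fingers leave the gripper's body, on its centre line; the fingertips stand 73 mm ahead of it and the grasp point (between the pads) lies 54 mm ahead of it (r.tcp_to_tips is the distance from the TCP to the fingertips, in m); z points along the fingers, y is the line along which they close (so a half turn about z gives the same grasp; the last joint's range is limited). The gripper opens to 85 mm and grips with 20 to 120 N. Pads are 22 mm wide; open, the fingers measure 114 mm over their backs; the gripper's body (76 mm by 85 mm) begins 54 mm behind the grasp point. The pads swing forward as they close: fully open they stand 13 mm farther back than shut.
Start: joints at [-1.205, 0.13, 1.488, -0, 1.523, -0.085], TCP at [0.261, -0.54, 0.304] pointing down, gripper open.
Joint ranges: [-2.96, 2.96], [-0.89, 2.26], [0.02, 2.5], [-1.34, 4.48], [0, 2.73], [-2.66, 2.66]. Speed limits (rad/s): [2.39, 2.39, 2.79, 3.14, 3.14, 3.14].

INTERFACE

Orientations are given as a 3x3 rotation matrix whose columns are the frame's x, y, z axes.
In Python, from plant import r gives the robot as it stands.
- The arm moves only by the tool play_rows, never from a script. Its arguments are lists of equal length, an entry for each row: "gripper": the opening, from -1 (shut) to 1 (fully open); "translation": the shift along the tool's x, y, z scaled (see below), a list of three; "turn": the turn, a rotation vector about the tool's x, y, z scaled (see below), a list of three. A call has 1 to 20 rows; each row is the pose to reach, as a shift and turn from the pose commanded when the call began, along the tool's axes at that moment, turning the shorter way round; what a row does not reach only later rows make up. The controller multiplies each number of a shift by 0.1 m and each number of a turn by 180 degrees. A row lasts 1/10 s, in which the tool goes at most 50 mm and 8.59 degrees, less where a joint would pass 70% of its speed; a pose out of reach is approached as far as the arm can. A call with a number of a shift or a turn outside -1 to 1 is refused whole. A call with a gripper value outside its range is refused whole. The fingers move at their own pace and stop on an object; "newtons" is the grip in N (left out, the last holds). Time passes only in rows, so rows that repeat a pose let the fingers close. It gives the time, the measured TCP pose, the force, the opening and the grip force at its end, in the units of the state.
- r.sense(): the state, without advancing time (a new reading comes with each control period).
- r.grab_frame(name): name is "scene" or "top"; returns a dict with "img" (400x640x3 uint8, red, green, blue), "z_map" (400x640 float32, m along the optical axis (not along the pixel's ray), 0 where there is no reading), "intrinsics" (3x3 intrinsics, pixels), "world_to_cam" (4x4, takes a point from world to camera coordinates). Camera axes: x right, y down, z forward; pixel columns grow to the right and rows downward; lengths in m; the calibration is good to about 2 mm. A picture is of the moment at which its call begins.
- r.close_job(): hands the job in; it is judged then, once.
The state is a dict: "clock": time; "q": joint angles; "joint_vel": joint speeds; "tau": joint torques, N m; "tool_pos": TCP position; "tool_rot": TCP orientation; "ft_force": force on the tool from outside, world axes, zero at the start; "ft_torque": the same for the moment, N m; "gripper_width": opening from 0.0 (shut) to 1.0 (fully open); "finger_force": force on a finger pad.
Only numpy, scipy, OpenCV 4.12 (cv2) and the standard library are available. Lean on these libraries where they do the work, as an engineer would, in place of code of your own. Each camera call takes 0.05 s, during which the arm holds its last target. There are 200 camera calls.

TASK

Gently pick up the loose dish with the red filling (it is thin-walled: squeeze it with no more than about 50 N) and set it flat between the four pins of the sliding carriage. Then take the carriage by its blue grip post and slide it towards the white reader until the brass ball clicks into the notch between the two steel rollers; do not run on over the second roller, and leave the other things alone. Finish while still gripping the post and holding the carriage at the notch.

Things in the scene. Friction and masses are not known exactly. Their poses are not given: they have to be found in the camera images.
- red_dish: round closed petri dish with dark red filling, 60 mm in diameter, 14 mm high, about 20 to 40 g, loose, flat on the bench at the start. Origin at the centre of its underside, z up. Grasp it across its diameter.
- cream_dish: round closed petri dish of the same size with cream filling, loose: leave it alone. Origin at the centre of its underside. The two dishes may have changed places.
- stage: grey bed of a linear stage, fixed, 122 mm deep (x from -42 to 80 mm), 340 mm long (y), with two steel guide bars along y; end plates 25 mm high. Origin on the bench below the bed's middle. The carriage slides along its y axis (about world +y, to the robot's left); x points away from the robot, z up; turned up to 0.2 rad.
- carriage (a joint): position of the aluminium carriage along the stage's y axis, m: 0 at the right end, 0.23 at the left end; its centre is at stage y = -0.115 + value. It stays where it is left (1.2 N of friction, 0.3 kg, no spring). Plate 83 x 90 mm, upper face 30 mm above the bench. It starts near the right end, clear of the reader.
- seat (a point): centre of the dish seat on the carriage's upper face, 30 mm above the bench. Four steel pins 6 mm thick, 8 mm high stand at x, y = +-24.4 mm (stage axes), leaving the dish about 1.5 mm of play; the sides towards +-x and +-y are open for fingers. A seated dish has its underside at this height. Axes as the stage's.
- grip_top (a point): centre of the top of the blue grip post on the carriage's front tongue: 16 x 16 mm (sides along the stage's axes), 36 mm high, top 66 mm above the bench, 66 mm towards -x from the seat (foot 22 mm, 4 mm high). Can be pinched from above along either stage axis. Moves with the carriage.
- notch (a point): point below the reader's lens where the seat's centre lies when the carriage is in the notch. A sprung ball at the carriage's rear rides over the first of two 20 mm rollers (10 mm before and after this point along y) and drops between them: about 6 N extra push 20 to 10 mm before, then it pulls the carriage in and centres it; pushing on is resisted by about 5 N.
- lab_timer: pale grey timer 70 x 64 x 19 mm, loose bystander at the left. Origin at the centre of its underside.
- marker_red: red-capped marker pen 134 mm long, loose bystander at the left. Origin under its middle.
- reader: white reader clamped on the rear of the bed, at a varying place along y; does not move. 40 mm wide (y); lens underside 60 mm, head 67 to 89 mm above the bench, reaching from the rear to 18 mm in front (-x) of the seat's line; column behind the carriage. Origin 13 mm above the bench, below the notch point. Axes as the stage's.
Not all that is in view belongs to the job. What is shaped like the red_dish but orange is not meant.

How it is judged:
By the outcome, as a careful person would: the job done as asked, in the order asked, and still so for the second after the job is handed in, while the arm keeps its last pose, push and grip.
It also fails if it takes over 64 s, if anything falls off the work surface, if the arm or the gripper's body presses on something with over 40 N, if the wrist force passes 120 N, or if a joint passes its speed limit or range.

## Working session

There is one attempt and no reset: what is moved stays moved. The work goes in short steps, Python scripts to look and compute and a tool call to move; the robot and the scene stay as the last step left them, time stands still between calls to the robot, and variables do not carry over. Pictures are saved under pics/ and viewed, at most 10 in all, crops included, and the job is handed in when it is done.

Besides the shell and the picture viewer there is one more tool, called after ">>>" as name(argument=value, ...), one argument or row to a line, values as JSON. play_rows: Moves the arm, as the interface text tells. Shifts and turns lie within -1 to 1; 1 stands for 0.1 m of shift or 180 degrees of turn. Its arguments: {"type":"object","properties":{"gripper":{"type":"array"},"translation":{"type":"array"},"turn":{"type":"array"},"newtons":{"type":"number"}},"required":["gripper","translation","turn"]}

```bash
mkdir -p pics; ls; cat > h.py <<'E'
import numpy as np, cv2
from plant import r
def grab(n,save=None):
    f=r.grab_frame(n)
    if save: cv2.imwrite('pics/'+save,f['img'][:,:,::-1])
    return f
def ray(f,uv,h):
    K=f['intrinsics'];T=np.array(f['world_to_cam']);R=T[:3,:3];c=-R.T@T[:3,3]
    d=R.T@np.linalg.inv(K)@np.array([uv[0],uv[1],1.]);return c+d*(h-c[2])/d[2]
def pts(f):
    z=f['z_map'];v,u=np.mgrid[:z.shape[0],:z.shape[1]];K=f['intrinsics'];T=np.array(f['world_to_cam'])
    P=np.stack([(u-K[0,2])*z/K[0,0],(v-K[1,2])*z/K[1,1],z],-1)
    return (P-T[:3,3])@T[:3,:3]
E
python3 - <<'E'
from h import *
import numpy as np
for n in('top','scene'):
    f=grab(n,n+'1.png');np.savez(n+'1.npz',**{k:np.array(v) for k,v in f.items()})
    T=np.array(f['world_to_cam']);print(n,-T[:3,:3].T@T[:3,3],f['intrinsics'][0,0])
s=r.sense();print(s)
E
```

```text
pics
top [ 0.36029442 -0.01009091  1.24344375] 390.17938525505605
scene [0.16400388 0.69018787 0.74471624] 401.12765229951225
{'clock': 0.1, 'q': array([-1.20539513e+00,  1.31089502e-01,  1.48920317e+00,  1.61007206e-05,
        1.52301077e+00, -8.54117583e-02]), 'joint_vel': array([-1.57482673e-03, -2.57519018e-03, -3.49815623e-03, -1.86891860e-03,
        2.98650431e-05,  4.40163648e-04]), 'tau': array([ 5.62592140e-05, -5.70951355e+01, -5.01942766e+01, -1.50856399e-04,
        8.17549444e-03, -8.72311989e-05]), 'tool_pos': array([ 0.26129718, -0.53968317,  0.30292892]), 'tool_rot': array([[ 9.00093586e-01,  4.35696202e-01, -5.96284465e-04],
       [ 4.35696580e-01, -9.00092172e-01,  1.60358760e-03],
       [ 1.61966048e-04, -1.70317801e-03, -9.99998536e-01]]), 'ft_force': array([-0.05188982,  0.15668778,  0.17909693]), 'ft_torque': array([-0.02357832,  0.07005428,  0.00277193]), 'finger_force': 0.0, 'gripper_width': 0.9992976402922829}
```

View pics/top1.png

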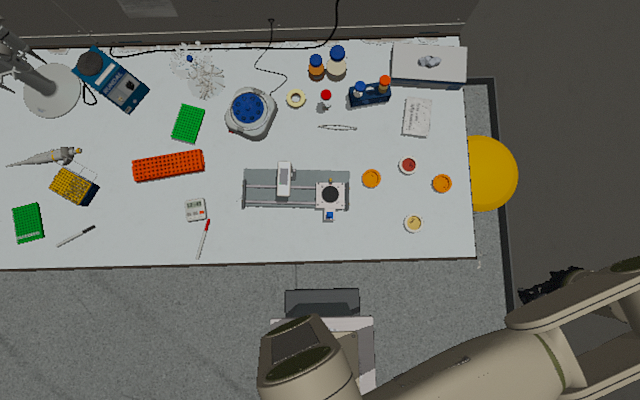

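View pics/scene1.png

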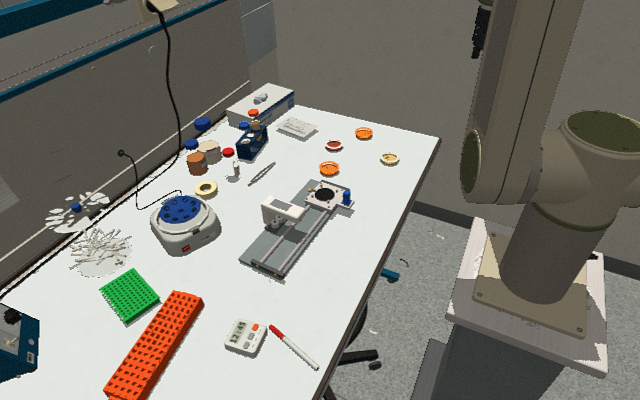

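Top view, what could be taken for the target: dark red dish (408,165), orange dishes (371,179) and (442,183), cream dish (413,224), red bottle cap (326,95). By the description I choose (408,165). The carriage seat is about (330,194), the post (329,215) and the reader head (284,180).

```bash
cat > m.py <<'E'
from h import *
f=dict(np.load('top1.npz'));img=f['img'];hsv=cv2.cvtColor(img,cv2.COLOR_RGB2HSV)
P=pts(f)
def comp(m,box):
    M=np.zeros(m.shape,bool);x0,x1,y0,y1=box;M[y0:y1,x0:x1]=m[y0:y1,x0:x1];v,u=np.nonzero(M);return u,v
H,S,V=[hsv[:,:,i].astype(int) for i in range(3)]
u,v=comp(((H<8)|(H>172))&(S>120),(390,425,150,182));print('red',len(u),u.mean(),v.mean(),ray(f,(u.mean(),v.mean()),.012))
u,v=comp((P[:,:,2]>.008)&(P[:,:,2]<.03),(390,425,150,182));print('dish by z',len(u),ray(f,((u.min()+u.max())/2,(v.min()+v.max())/2),.014),P[v,u,2].max())
u,v=comp((H>100)&(H<125)&(S>120),(315,345,205,225));print('post',len(u),ray(f,(u.mean(),v.mean()),.066),u.min(),u.max(),v.min(),v.max())
u,v=comp((V<60),(317,345,182,205));print('black',len(u),ray(f,(u.mean(),v.mean()),.03))
u,v=comp((P[:,:,2]>.075)&(P[:,:,2]<.1),(265,305,150,205));
rect=cv2.minAreaRect(np.stack([u,v],1).astype(np.float32));print('reader',rect);b=cv2.boxPoints(rect);print([ray(f,q,.089).round(4) for q in b])
u,v=comp((P[:,:,2]>.004)&(P[:,:,2]<.03),(235,355,160,215));rect=cv2.minAreaRect(np.stack([u,v],1).astype(np.float32));print('bed',rect);print([ray(f,q,.02).round(4) for q in cv2.boxPoints(rect)])
a=cv2.resize(img[140:240,230:330],(500,500),interpolation=cv2.INTER_CUBIC);b=cv2.resize(img[150:210,380:410+30][:, :60],(300,300),interpolation=cv2.INTER_CUBIC)
c=cv2.resize(img[150:240,235:365],(780,540),interpolation=cv2.INTER_CUBIC);c[:200,580:]=b[:200,50:250]
cv2.imwrite('pics/crop1.png',c[:,:,::-1])
cv2.imwrite('pics/crop2.png',cv2.resize(img[140:240,355:460],(525,500),interpolation=cv2.INTER_CUBIC)[:,:,::-1])
E
python3 m.py
```

```text
red 129 408.3178294573643 164.27906976744185 [ 0.62160648 -0.29157399  0.012     ]
dish by z 163 [ 0.6237567  -0.29024915  0.014     ] 0.01957783428523772
post 38 [ 0.46227252 -0.03252637  0.066     ] 326 332 212 218
black 201 [ 0.53120811 -0.03623441  0.03      ]
reader ((283.2931213378906, 178.67172241210938), (13.509198188781738, 35.13191223144531), 2.2906100749969482)
[array([0.521 , 0.1264, 0.089 ]), array([0.6281, 0.1206, 0.089 ]), array([0.6252, 0.0798, 0.089 ]), array([0.5182, 0.086 , 0.089 ])]
bed ((294.0, 186.99998474121094), (117.99998474121094, 53.99999237060547), -0.0)
[array([0.4771, 0.2643, 0.02  ]), array([0.6511, 0.2642, 0.02  ]), array([ 0.6393, -0.1142,  0.02  ]), array([ 0.4662, -0.1073,  0.02  ])]
```

View pics/crop2.png

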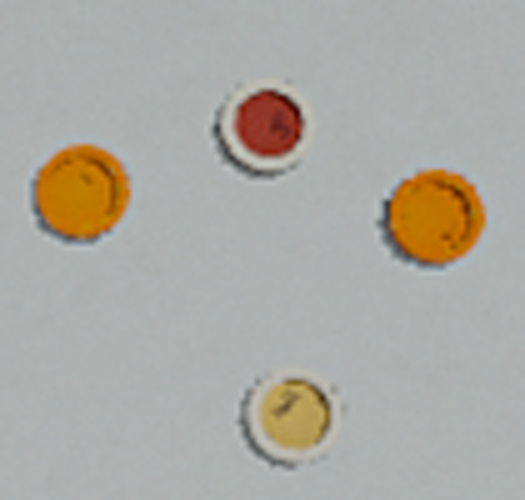

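View pics/crop1.png

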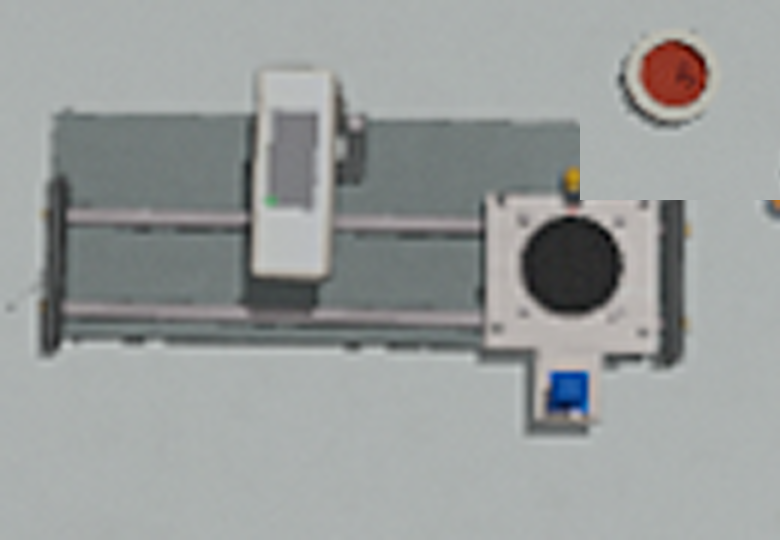

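Crop 2 confirms the choice: white-walled dish with dark red filling at (265,122), between two orange dishes, with the cream one below. Crop 1 shows the carriage with its four pins round a black disc at (572,265), the post at (568,392) and the reader head at (292,172).

```bash
cat > m2.py <<'E'
from h import *
def ell(f,u0,u1,v0,v1,thr=60):
    g=f['img'].max(2)[v0:v1,u0:u1];g=cv2.resize(g,None,fx=8,fy=8,interpolation=cv2.INTER_CUBIC)
    m=(g<thr).astype(np.uint8);c=max(cv2.findContours(m,0,2)[0],key=cv2.contourArea)
    e=cv2.fitEllipse(cv2.convexHull(c));return ((e[0][0]+.5)/8-.5+u0,(e[0][1]+.5)/8-.5+v0),np.array(e[1])/8
def dish(f,box):
    u0,u1,v0,v1=box;im=cv2.resize(f['img'][v0:v1,u0:u1],None,fx=8,fy=8,interpolation=cv2.INTER_CUBIC)
    h=cv2.cvtColor(im,cv2.COLOR_RGB2HSV);m=(((h[:,:,0]<8)|(h[:,:,0]>172))&(h[:,:,1]>110)).astype(np.uint8)
    c=max(cv2.findContours(m,0,2)[0],key=cv2.contourArea);e=cv2.fitEllipse(cv2.convexHull(c))
    return ((e[0][0]+.5)/8-.5+u0,(e[0][1]+.5)/8-.5+v0),np.array(e[1])/8
if __name__=='__main__':
    t=dict(np.load('top1.npz'));s=dict(np.load('scene1.npz'))
    for n,f,b,d in(('top',t,(312,350,180,210),(390,425,148,182)),('scene',s,(310,342,183,206),(320,348,134,156))):
        c,ax=ell(f,*b);print(n,'seat',c,ax,ray(f,c,.03))
        c,ax=dish(f,d);print(n,'dish',c,ax,ray(f,c,.012))
    g=t['img'].sum(2).astype(float)
    for v0,v1 in((181,192),(197,207)):
        U=[u for u in list(range(252,272))+list(range(294,312))];W=[]
        for u in U:
            w=np.clip(g[v0:v1,u]-np.median(g[v0:v1,u])-20,0,None);W.append((w*np.arange(v0,v1)).sum()/w.sum())
        p=np.polyfit(U,W,1);print('bar slope',p,np.std(np.array(W)-np.polyval(p,U)))
E
python3 m2.py
```

```text
top seat (329.81709480285645, 193.79038619995117) [15.96298695 16.10949326] [ 0.53103197 -0.03638868  0.03      ]
top dish (408.3161563873291, 164.3413486480713) [12.71577454 13.25162697] [ 0.62140308 -0.29155684  0.012     ]
scene seat (324.05334281921387, 194.05504417419434) [12.52405357 19.00658417] [ 0.52994328 -0.03621042  0.03      ]
scene dish (333.4530611038208, 143.56941413879395) [ 5.80317545 12.74473286] [ 0.6198746  -0.28935198  0.012     ]
bar slope [2.37830791e-02 1.79451198e+02] 0.05928284511559699
bar slope [2.14117757e-02 1.95844683e+02] 0.16836375230822315
```

```bash
cat >> h.py <<'E'
def st():
    s=r.sense();R=s['tool_rot'];return 't %.2f pos %s yangle %.2f zax %s F %s w %.3f ff %.1f tips %.4f'%(s['clock'],s['tool_pos'].round(4),np.degrees(np.arctan2(R[1,1],R[0,1])),R[:,2].round(4),s['ft_force'].round(2),s['gripper_width'],s['finger_force'],r.tcp_to_tips)
def totool(d):
    return (r.sense()['tool_rot'].T@np.array(d,float)/.1).round(3)
E
python3 - <<'E'
from h import *
t=dict(np.load('top1.npz'))
for a,b in((2.378e-2,179.451),(2.141e-2,195.845)):
    p=ray(t,(252,a*252+b),.02);q=ray(t,(311,a*311+b),.02);d=p-q;print(p,q,'yaw',np.arctan2(-d[0],d[1]))
# reader head side edges: per-row green/white extents by height
P=pts(t);g=t['img'].min(2).astype(float)
rows=range(162,194);L=[];Rr=[]
for v in rows:
    m=(P[v,268:302,2]>.078)&(P[v,268:302,2]<.1);u=np.nonzero(m)[0]+268
    L.append(ray(t,(u.min()-.5,v),.089)[:2]);Rr.append(ray(t,(u.max()+.5,v),.089)[:2])
L=np.array(L);Rr=np.array(Rr)
for e in(L,Rr):
    p=np.polyfit(e[:,0],e[:,1],1);print('edge slope',p, 'y at x=.53',np.polyval(p,.53), 'y at .57',np.polyval(p,.57))
print(st())
E
```

```text
[0.56667774 0.21002324 0.02      ] [0.55648183 0.02237759 0.02      ] yaw -0.054282592264923525
[0.51601596 0.21034411 0.02      ] [0.50644359 0.02367151 0.02      ] yaw -0.05123402463749626
edge slope [-0.04705738  0.15037628] y at x=.53 0.12543587274661433 y at .57 0.12355357756089516
edge slope [-0.06505647  0.12050993] y at x=.53 0.08602999757866572 y at .57 0.08342773868527553
t 0.10 pos [ 0.2613 -0.5397  0.3029] yangle -64.17 zax [-6.0e-04  1.6e-03 -1.0e+00] F [-0.05  0.16  0.18] w 0.999 ff 0.0 tips 0.0726
```

>>> play_rows(
  gripper=[1, 1, 1, 1, 1, 1, 1, 1],
  translation=[
    [0.25, -0.04, 0],
    [0.5, -0.08, 0],
    [0.75, -0.12, 0],
    [1, -0.155, 0],
    [1, -0.155, 0],
    [1, -0.155, 0],
    [1, -0.155, 0],
    [1, -0.155, 0],
  ],
  turn=[
    [0, 0, -0.047],
    [0, 0, -0.094],
    [0, 0, -0.141],
    [0, 0, -0.188],
    [0, 0, -0.235],
    [0, 0, -0.282],
    [0, 0, -0.329],
    [0, 0, -0.349],
  ],
  newtons=25,
)

```text
clock: 0.9
tool_pos: [0.3447, -0.4822, 0.3033]
tool_rot: [[0.018, 1.0, -0.001], [1.0, -0.018, 0.001], [0.001, -0.001, -1.0]]
ft_force: [0.7, -0.6, 0.8]
gripper_width: 1.001
finger_force: 0.0
```

>>> play_rows(
  gripper=[1, 1, 1],
  translation=[
    [0.25, 0.35, 0.2],
    [0.5, 0.7, 0.4],
    [0.7, 1, 0.6],
  ],
  turn=[
    [0, 0, 0.009],
    [0, 0, 0.009],
    [0, 0, 0.009],
  ],
)

```text
clock: 1.2
tool_pos: [0.4474, -0.4137, 0.2429]
tool_rot: [[0.052, 0.999, 0.0], [0.999, -0.052, 0.0], [0.0, 0.0, -1.0]]
ft_force: [0.5, 0.1, 0.2]
gripper_width: 0.996
finger_force: 0.0
```

>>> play_rows(
  gripper=[1, 1, 1],
  translation=[
    [0.25, 0.35, 0.2],
    [0.5, 0.7, 0.4],
    [0.7, 1, 0.6],
  ],
  turn=[
    [0, 0, 0],
    [0, 0, 0],
    [0, 0, 0],
  ],
)

```text
clock: 1.5
tool_pos: [0.5512, -0.3484, 0.1826]
tool_rot: [[0.051, 0.999, -0.0], [0.999, -0.051, 0.001], [0.001, -0.0, -1.0]]
ft_force: [-0.8, -0.6, 0.5]
gripper_width: 1.0
finger_force: 0.0
```

```bash
python3 -c "
from h import *
print(st());p=r.sense()['tool_pos'];print(totool([.6205-p[0],-.2905-p[1],.12-p[2]]))"
```

```text
t 1.50 pos [ 0.5512 -0.3484  0.1826] yangle -2.94 zax [-5.e-04  7.e-04 -1.e+00] F [-0.84 -0.59  0.52] w 1.000 ff 0.0 tips 0.0726
[0.613 0.663 0.626]
```

>>> play_rows(
  gripper=[1, 1, 1, 1, 1, 1],
  translation=[
    [0.3, 0.33, 0.3],
    [0.613, 0.663, 0.5],
    [0.613, 0.663, 0.7],
    [0.613, 0.663, 0.9],
    [0.613, 0.663, 1],
    [0.613, 0.663, 1],
  ],
  turn=[
    [0, 0, 0],
    [0, 0, 0],
    [0, 0, 0],
    [0, 0, 0],
    [0, 0, 0],
    [0, 0, 0],
  ],
)

```text
clock: 2.1
tool_pos: [0.6177, -0.2917, 0.0813]
tool_rot: [[0.052, 0.999, -0.004], [0.999, -0.052, 0.002], [0.002, -0.004, -1.0]]
ft_force: [-0.4, 0.7, -0.8]
gripper_width: 1.002
finger_force: 0.0
```

>>> play_rows(
  gripper=[0.7, 0.6, 0.5, 0.45, 0.4, 0.35, 0.3, 0.3],
  translation=[
    [0, 0, 0.06],
    [0, 0, 0.115],
    [0, 0, 0.115],
    [0, 0, 0.115],
    [0, 0, 0.115],
    [0, 0, 0.115],
    [0, 0, 0.115],
    [0, 0, 0.115],
  ],
  turn=[
    [0, 0, 0],
    [0, 0, 0],
    [0, 0, 0],
    [0, 0, 0],
    [0, 0, 0],
    [0, 0, 0],
    [0, 0, 0],
    [0, 0, 0],
  ],
  newtons=22,
)

```text
clock: 2.9
tool_pos: [0.6196, -0.2927, 0.0733]
tool_rot: [[0.052, 0.999, 0.001], [0.999, -0.052, -0.001], [-0.001, 0.001, -1.0]]
ft_force: [-1.9, 0.0, 5.7]
gripper_width: 0.686
finger_force: 24.0
```

```bash
python3 -c "
from h import *
print(st());f=grab('scene','s2.png')
cv2.imwrite('pics/s2c.png',cv2.resize(f['img'][100:220,260:420],(640,480))[:,:,::-1])"
```

```text
t 2.90 pos [ 0.6196 -0.2927  0.0733] yangle -2.97 zax [ 1.e-03 -7.e-04 -1.e+00] F [-1.86  0.02  5.65] w 0.686 ff 24.0 tips 0.0726
```

View pics/s2c.png

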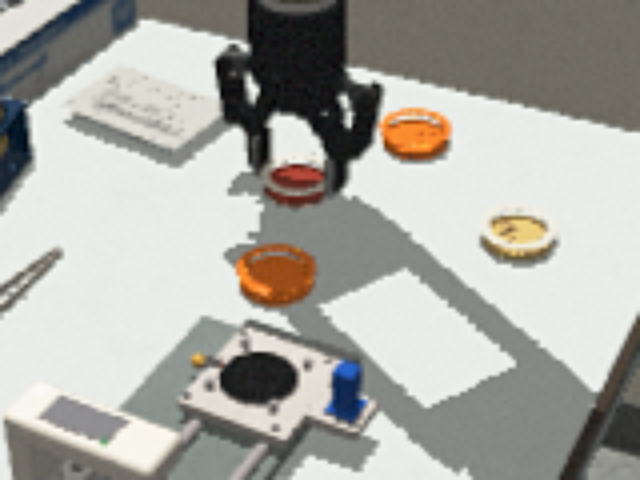

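The scene crop shows the fingers closed on the red dish at (297,180), with the orange and cream dishes clear. Next I regrip it turned 90° to centre it in both axes.

>>> play_rows(
  gripper=[1, 1, 1, 1, 1, 1, 1, 1, 1, 1, 1, 1, 1, 1, 1, 1],
  translation=[
    [0, 0, 0],
    [0, 0, -0.05],
    [0, 0, -0.05],
    [0, 0, -0.05],
    [0, 0, -0.05],
    [0, 0, -0.05],
    [0, 0, -0.05],
    [0, 0, -0.05],
    [0, 0, -0.05],
    [0, 0, -0.05],
    [0, 0, -0.05],
    [0, 0, -0.05],
    [0, 0, -0.05],
    [0, 0, -0.05],
    [0, 0, -0.05],
    [0, 0, -0.05],
  ],
  turn=[
    [0, 0, 0],
    [0, 0, 0],
    [0, 0, 0],
    [0, 0, 0.045],
    [0, 0, 0.09],
    [0, 0, 0.135],
    [0, 0, 0.18],
    [0, 0, 0.225],
    [0, 0, 0.27],
    [0, 0, 0.315],
    [0, 0, 0.36],
    [0, 0, 0.405],
    [0, 0, 0.45],
    [0, 0, 0.49],
    [0, 0, 0.5],
    [0, 0, 0.5],
  ],
)

```text
clock: 4.55
tool_pos: [0.6192, -0.2923, 0.0773]
tool_rot: [[0.999, -0.052, -0.0], [-0.052, -0.999, 0.0], [-0.0, -0.0, -1.0]]
ft_force: [0.2, -1.0, -1.0]
gripper_width: 1.0
finger_force: 0.0
```

```bash
python3 -c "
from h import *
print(st())"
```

```text
t 4.55 pos [ 0.6192 -0.2923  0.0773] yangle -92.99 zax [-1.e-04  1.e-04 -1.e+00] F [ 0.2  -0.98 -1.04] w 1.000 ff 0.0 tips 0.0726
```

>>> play_rows(
  gripper=[0.7, 0.6, 0.5, 0.45, 0.4, 0.35, 0.3, 0.3, 0.3],
  translation=[
    [0, 0, 0],
    [0, 0, 0],
    [0, 0, 0],
    [0, 0, 0],
    [0, 0, 0],
    [0, 0, 0],
    [0, 0, 0],
    [0, 0, 0],
    [0, 0, 0],
  ],
  turn=[
    [0, 0, 0],
    [0, 0, 0],
    [0, 0, 0],
    [0, 0, 0],
    [0, 0, 0],
    [0, 0, 0],
    [0, 0, 0],
    [0, 0, 0],
    [0, 0, 0],
  ],
  newtons=25,
)

```text
clock: 5.45
tool_pos: [0.6194, -0.2925, 0.0778]
tool_rot: [[0.999, -0.052, 0.0], [-0.052, -0.999, -0.0], [0.0, 0.0, -1.0]]
ft_force: [-0.4, 0.5, 5.4]
gripper_width: 0.682
finger_force: 26.9
```

```bash
python3 -c "
from h import *
from m2 import *
print(st());f=grab('scene');c,a=dish(f,(320,348,134,156));print(c,a,ray(f,c,.012))"
```

```text
t 5.45 pos [ 0.6194 -0.2925  0.0778] yangle -92.97 zax [ 4.e-04 -2.e-04 -1.e+00] F [-0.4   0.49  5.41] w 0.682 ff 26.9 tips 0.0726
(335.4672908782959, 143.53308296203613) [5.99002934 9.20119381] [ 0.61405471 -0.29225837  0.012     ]
```

>>> play_rows(
  gripper=[0.3, 0.3, 0.3, 0.3, 0.3, 0.3, 0.3, 0.3],
  translation=[
    [0, 0, -0.1],
    [0, 0, -0.25],
    [0, -0.05, -0.4],
    [-0.05, -0.2, -0.5],
    [-0.15, -0.4, -0.5],
    [-0.25, -0.6, -0.5],
    [-0.35, -0.8, -0.5],
    [-0.45, -1, -0.5],
  ],
  turn=[
    [0, 0, 0],
    [0, 0, 0],
    [0, 0, 0],
    [0, 0, 0],
    [0, 0, 0],
    [0, 0, 0],
    [0, 0, 0],
    [0, 0, 0],
  ],
)

```text
clock: 6.3
tool_pos: [0.5796, -0.1893, 0.1291]
tool_rot: [[0.999, -0.052, 0.002], [-0.052, -0.999, -0.001], [0.002, 0.001, -1.0]]
ft_force: [0.2, 0.3, -0.5]
gripper_width: 0.682
finger_force: 26.8
```

>>> play_rows(
  gripper=[0.3, 0.3, 0.3, 0.3, 0.3],
  translation=[
    [-0.1, -0.2, 0],
    [-0.2, -0.4, 0],
    [-0.3, -0.6, 0],
    [-0.4, -0.8, 0],
    [-0.5, -1, 0],
  ],
  turn=[
    [0, 0, 0],
    [0, 0, 0],
    [0, 0, 0],
    [0, 0, 0],
    [0, 0, 0],
  ],
)

```text
clock: 6.8
tool_pos: [0.5349, -0.0868, 0.1291]
tool_rot: [[0.999, -0.052, 0.002], [-0.052, -0.999, -0.0], [0.002, 0.0, -1.0]]
ft_force: [0.2, -0.0, 0.6]
gripper_width: 0.682
finger_force: 26.8
```

>>> play_rows(
  gripper=[0.3, 0.3, 0.3, 0.3, 0.3, 0.3],
  translation=[
    [-0.03, -0.2, 0],
    [-0.06, -0.4, 0],
    [-0.07, -0.51, 0],
    [-0.07, -0.51, 0],
    [-0.07, -0.51, 0],
    [-0.07, -0.51, 0],
  ],
  turn=[
    [0, 0, 0],
    [0, 0, 0],
    [0, 0, 0],
    [0, 0, 0],
    [0, 0, 0],
    [0, 0, 0],
  ],
)

```text
clock: 7.4
tool_pos: [0.5306, -0.0372, 0.1277]
tool_rot: [[0.999, -0.052, 0.0], [-0.052, -0.999, -0.0], [0.001, 0.0, -1.0]]
ft_force: [-0.2, -0.4, -0.7]
gripper_width: 0.677
finger_force: 26.9
```

```bash
python3 -c "
from h import *
print(st());f=grab('scene','s3.png');t=grab('top','t3.png')
a=cv2.resize(f['img'][130:230,280:380],(500,500),interpolation=2);b=cv2.resize(t['img'][160:220,300:360],(300,300),interpolation=2)
o=np.zeros((500,800,3),np.uint8);o[:,:500]=a;o[:300,500:]=b
cv2.imwrite('pics/c3.png',o[:,:,::-1])
p=r.sense()['tool_pos'];print(totool([.5303-p[0],-.0363-p[1],0]))"
```

```text
t 7.40 pos [ 0.5306 -0.0372  0.1277] yangle -93.00 zax [ 5.e-04 -3.e-04 -1.e+00] F [-0.19 -0.38 -0.68] w 0.677 ff 26.9 tips 0.0726
[-0.002 -0.009 -0.   ]
```

View pics/c3.png

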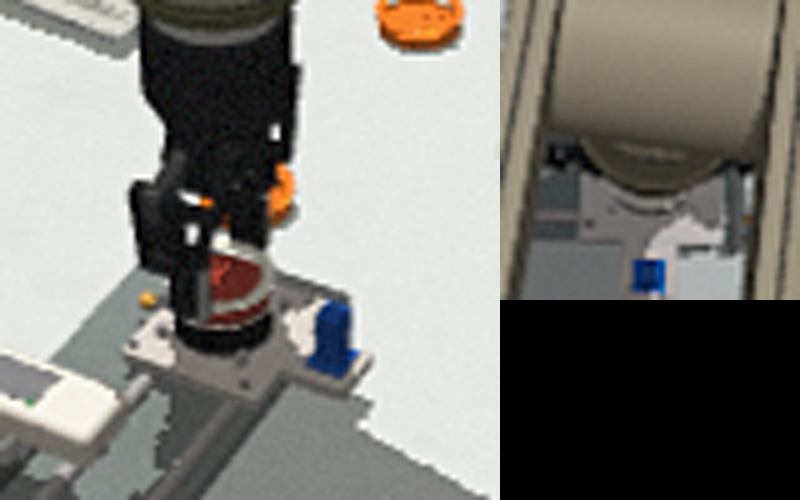

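The crop shows the held dish hovering over the seat at (235,285), with the post at (333,340) clear.

>>> play_rows(
  gripper=[0.3, 0.3, 0.3, 0.3, 0.3, 0.3, 0.3],
  translation=[
    [0, -0.009, 0.05],
    [0, -0.009, 0.1],
    [0, -0.009, 0.115],
    [0, -0.009, 0.13],
    [0, -0.009, 0.14],
    [0, -0.009, 0.14],
    [0, -0.009, 0.14],
  ],
  turn=[
    [0, 0, 0],
    [0, 0, 0],
    [0, 0, 0],
    [0, 0, 0],
    [0, 0, 0],
    [0, 0, 0],
    [0, 0, 0],
  ],
)

```text
clock: 8.2
tool_pos: [0.5303, -0.0356, 0.1134]
tool_rot: [[0.999, -0.052, -0.0], [-0.052, -0.999, -0.0], [-0.0, 0.0, -1.0]]
ft_force: [-2.6, -1.0, 0.1]
gripper_width: 0.677
finger_force: 26.9
```

```bash
python3 -c "
from h import *
print(st())"
```

```text
t 8.20 pos [ 0.5303 -0.0356  0.1134] yangle -92.97 zax [-3.e-04 -1.e-04 -1.e+00] F [-2.6 -1.   0.1] w 0.677 ff 26.9 tips 0.0726
```

Below the pin tops with no upward force: the dish is between the pins, with a slight sideways touch from +x. I carry on down.

>>> play_rows(
  gripper=[0.3, 0.3, 0.3, 0.3, 0.3, 0.3],
  translation=[
    [-0.005, 0, 0.01],
    [-0.006, 0, 0.02],
    [-0.006, 0, 0.03],
    [-0.006, 0, 0.04],
    [-0.006, 0, 0.045],
    [-0.006, 0, 0.048],
  ],
  turn=[
    [0, 0, 0],
    [0, 0, 0],
    [0, 0, 0],
    [0, 0, 0],
    [0, 0, 0],
    [0, 0, 0],
  ],
)

```text
clock: 8.8
tool_pos: [0.5298, -0.0355, 0.1086]
tool_rot: [[0.999, -0.052, 0.0], [-0.052, -0.999, 0.0], [0.0, -0.0, -1.0]]
ft_force: [-0.6, -0.7, 0.6]
gripper_width: 0.677
finger_force: 26.9
```

```bash
python3 -c "
from h import *
print(st())"
```

```text
t 8.80 pos [ 0.5298 -0.0355  0.1086] yangle -92.97 zax [ 1.e-04  0.e+00 -1.e+00] F [-0.55 -0.67  0.57] w 0.677 ff 26.9 tips 0.0726
```

>>> play_rows(
  gripper=[0.3, 0.3, 0.3],
  translation=[
    [0, 0, 0.006],
    [0, 0, 0.011],
    [0, 0, 0.011],
  ],
  turn=[
    [0, 0, 0],
    [0, 0, 0],
    [0, 0, 0],
  ],
)

```text
clock: 9.1
tool_pos: [0.5299, -0.0355, 0.1078]
tool_rot: [[0.999, -0.052, 0.0], [-0.052, -0.999, 0.0], [0.0, -0.0, -1.0]]
ft_force: [-2.3, -0.5, 4.8]
gripper_width: 0.681
finger_force: 27.2
```

>>> play_rows(
  gripper=[0.45, 0.55, 0.65, 0.75, 0.75, 0.75, 0.75],
  translation=[
    [0, 0, 0],
    [0, 0, 0],
    [0, 0, 0],
    [0, 0, 0],
    [0, 0, 0],
    [0, 0, 0],
    [0, 0, -0.05],
  ],
  turn=[
    [0, 0, 0],
    [0, 0, 0],
    [0, 0, 0],
    [0, 0, 0],
    [0, 0, 0],
    [0, 0, 0],
    [0, 0, 0],
  ],
)

```text
clock: 9.8
tool_pos: [0.5292, -0.0354, 0.1119]
tool_rot: [[0.999, -0.052, -0.001], [-0.052, -0.999, 0.0], [-0.001, -0.0, -1.0]]
ft_force: [0.1, 0.3, 0.1]
gripper_width: 0.88
finger_force: 0.0
```

>>> play_rows(
  gripper=[0.75, 0.75, 0.75, 0.75, 0.75, 0.75, 0.75, 0.75],
  translation=[
    [0, 0, -0.1],
    [0, 0, -0.3],
    [0, 0, -0.5],
    [-0.2, 0, -0.55],
    [-0.4, 0, -0.55],
    [-0.66, 0, -0.55],
    [-0.66, 0, -0.55],
    [-0.66, 0, -0.55],
  ],
  turn=[
    [0, 0, 0],
    [0, 0, 0],
    [0, 0, 0],
    [0, 0, 0],
    [0, 0, 0],
    [0, 0, 0],
    [0, 0, 0],
    [0, 0, 0],
  ],
)

```text
clock: 10.6
tool_pos: [0.4643, -0.0322, 0.1685]
tool_rot: [[0.999, -0.052, 0.002], [-0.052, -0.999, -0.0], [0.002, 0.0, -1.0]]
ft_force: [0.2, -0.2, -0.1]
gripper_width: 0.88
finger_force: 0.0
```

```bash
python3 -c "
from h import *
from m2 import dish
print(st());f=grab('scene','s4.png');t=grab('top','t4.png')
a=cv2.resize(f['img'][150:230,280:380],(500,400),interpolation=2)
cv2.imwrite('pics/c4.png',a[:,:,::-1])
c,ax=dish(f,(305,345,178,206));print(c,ax,ray(f,c,.042))
P=pts(f);m=P[184:200,316:332];print(np.median(m.reshape(-1,3),0))
"
```

```text
t 10.60 pos [ 0.4643 -0.0322  0.1685] yangle -92.98 zax [ 2.e-03 -3.e-04 -1.e+00] F [ 0.18 -0.21 -0.07] w 0.880 ff 0.0 tips 0.0726
(323.5935363769531, 191.18245792388916) [ 9.30919743 16.11796379] [ 0.53001687 -0.03396003  0.042     ]
[ 0.53300628 -0.03978637  0.0347557 ]
```

View pics/c4.png

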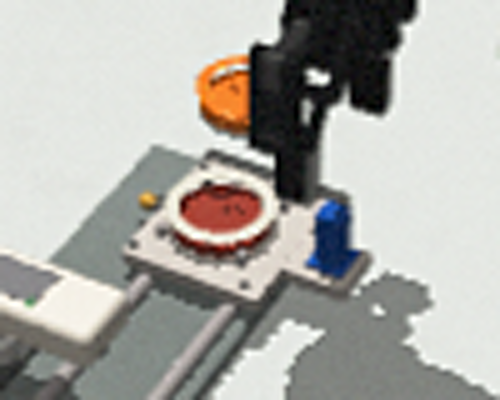

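The dish sits flat between the pins at (222,215); its ring is level with the plate and the release height matches a 30 mm seat. Now I take the post, pinching along y.

>>> play_rows(
  gripper=[0.75, 0.6, 0.4, 0.2, 0, -0.2, -0.4, -0.6, -0.8, -0.8, -0.8, -0.8],
  translation=[
    [0, 0, 0.2],
    [0, 0, 0.4],
    [0, 0, 0.5],
    [0, 0, 0.57],
    [0, 0, 0.57],
    [0, 0, 0.57],
    [0, 0, 0.57],
    [0, 0, 0.57],
    [0, 0, 0.57],
    [0, 0, 0.57],
    [0, 0, 0.57],
    [0, 0, 0.57],
  ],
  turn=[
    [0, 0, 0],
    [0, 0, 0],
    [0, 0, 0],
    [0, 0, 0],
    [0, 0, 0],
    [0, 0, 0],
    [0, 0, 0],
    [0, 0, 0],
    [0, 0, 0],
    [0, 0, 0],
    [0, 0, 0],
    [0, 0, 0],
  ],
  newtons=45,
)

```text
clock: 11.9
tool_pos: [0.4645, -0.0323, 0.1114]
tool_rot: [[0.999, -0.052, 0.001], [-0.052, -0.999, -0.0], [0.001, 0.0, -1.0]]
ft_force: [-2.4, -0.7, 6.3]
gripper_width: 0.178
finger_force: 44.0
```

```bash
python3 -c "
from h import *
print(st())"
```

```text
t 11.90 pos [ 0.4645 -0.0323  0.1114] yangle -92.97 zax [ 1.4e-03 -3.0e-04 -1.0e+00] F [-2.41 -0.68  6.32] w 0.178 ff 44.0 tips 0.0726
```

>>> play_rows(
  gripper=[-0.8, -0.8, -0.8, -0.8, -0.8, -0.8, -0.8, -0.8, -0.8, -0.8],
  translation=[
    [0, -0.05, 0],
    [0, -0.15, 0],
    [0, -0.3, 0],
    [0, -0.45, 0],
    [0, -0.6, 0],
    [0, -0.75, 0],
    [0, -0.9, 0],
    [0, -0.97, 0],
    [0, -1, 0],
    [0, -1, 0],
  ],
  turn=[
    [0, 0, 0],
    [0, 0, 0],
    [0, 0, 0],
    [0, 0, 0],
    [0, 0, 0],
    [0, 0, 0],
    [0, 0, 0],
    [0, 0, 0],
    [0, 0, 0],
    [0, 0, 0],
  ],
)

```text
clock: 12.9
tool_pos: [0.4698, 0.0683, 0.1114]
tool_rot: [[0.999, -0.051, 0.002], [-0.051, -0.999, 0.0], [0.002, -0.0, -1.0]]
ft_force: [-0.4, 1.2, 5.8]
gripper_width: 0.176
finger_force: 44.3
```

```bash
python3 -c "
from h import *
print(st())"
```

```text
t 12.90 pos [0.4698 0.0683 0.1114] yangle -92.93 zax [ 1.7e-03  4.0e-04 -1.0e+00] F [-0.37  1.17  5.8 ] w 0.176 ff 44.3 tips 0.0726
```

>>> play_rows(
  gripper=[-0.8, -0.8, -0.8, -0.8, -0.8],
  translation=[
    [0, -0.05, 0],
    [0, -0.1, 0],
    [0, -0.15, 0],
    [0, -0.2, 0],
    [0, -0.2, 0],
  ],
  turn=[
    [0, 0, 0],
    [0, 0, 0],
    [0, 0, 0],
    [0, 0, 0],
    [0, 0, 0],
  ],
)

```text
clock: 13.4
tool_pos: [0.4708, 0.0879, 0.1114]
tool_rot: [[0.999, -0.051, 0.002], [-0.051, -0.999, -0.0], [0.002, 0.0, -1.0]]
ft_force: [-1.0, -0.8, 5.9]
gripper_width: 0.182
finger_force: 44.5
```

```bash
python3 -c "
from h import *
print(st());t=grab('top','t5.png');np.savez('t5.npz',**{k:np.array(v) for k,v in t.items()})
f=grab('scene','s5.png');cv2.imwrite('pics/c5.png',cv2.resize(f['img'][150:280,220:390],(680,520),interpolation=2)[:,:,::-1])"
```

```text
t 13.40 pos [0.4708 0.0879 0.1114] yangle -92.95 zax [ 1.7e-03 -1.0e-04 -1.0e+00] F [-0.95 -0.8   5.9 ] w 0.182 ff 44.5 tips 0.0726
```

>>> play_rows(
  gripper=[-0.8, -0.8, -0.8],
  translation=[
    [0, -0.02, 0],
    [0, -0.04, 0],
    [0, -0.04, 0],
  ],
  turn=[
    [0, 0, 0],
    [0, 0, 0],
    [0, 0, 0],
  ],
)

```text
clock: 13.8
tool_pos: [0.471, 0.0903, 0.1114]
tool_rot: [[0.999, -0.052, 0.001], [-0.052, -0.999, -0.002], [0.001, 0.002, -1.0]]
ft_force: [-2.3, -8.0, 8.3]
gripper_width: 0.175
finger_force: 44.8
```

>>> play_rows(
  gripper=[-0.8, -0.8, -0.8],
  translation=[
    [0, -0.02, 0],
    [0, -0.04, 0],
    [0, -0.04, 0],
  ],
  turn=[
    [0, 0, 0],
    [0, 0, 0],
    [0, 0, 0],
  ],
)

```text
clock: 14.1
tool_pos: [0.4712, 0.095, 0.1114]
tool_rot: [[0.999, -0.052, 0.001], [-0.052, -0.999, -0.001], [0.001, 0.001, -1.0]]
ft_force: [-1.3, -1.9, 7.2]
gripper_width: 0.176
finger_force: 44.7
```

>>> play_rows(
  gripper=[-0.8, -0.8, -0.8],
  translation=[
    [0, -0.02, 0],
    [0, -0.04, 0],
    [0, -0.04, 0],
  ],
  turn=[
    [0, 0, 0],
    [0, 0, 0],
    [0, 0, 0],
  ],
)

```text
clock: 14.4
tool_pos: [0.4714, 0.0995, 0.1114]
tool_rot: [[0.999, -0.052, 0.002], [-0.052, -0.999, -0.0], [0.002, -0.0, -1.0]]
ft_force: [-1.3, 0.3, 7.2]
gripper_width: 0.179
finger_force: 44.7
```

>>> play_rows(
  gripper=[-0.8, -0.8, -0.8],
  translation=[
    [0, -0.02, 0],
    [0, -0.04, 0],
    [0, -0.04, 0],
  ],
  turn=[
    [0, 0, 0],
    [0, 0, 0],
    [0, 0, 0],
  ],
)

```text
clock: 14.7
tool_pos: [0.4717, 0.104, 0.1114]
tool_rot: [[0.999, -0.052, 0.002], [-0.052, -0.999, 0.001], [0.002, -0.001, -1.0]]
ft_force: [0.5, 3.8, 6.5]
gripper_width: 0.183
finger_force: 44.7
```

>>> play_rows(
  gripper=[-0.8, -0.8, -0.8],
  translation=[
    [0, -0.01, 0],
    [0, -0.02, 0],
    [0, -0.02, 0],
  ],
  turn=[
    [0, 0, 0],
    [0, 0, 0],
    [0, 0, 0],
  ],
)

```text
clock: 15.0
tool_pos: [0.4718, 0.1059, 0.1114]
tool_rot: [[0.999, -0.052, 0.002], [-0.052, -0.999, 0.001], [0.002, -0.001, -1.0]]
ft_force: [0.1, 1.9, 5.2]
gripper_width: 0.177
finger_force: 44.7
```

>>> play_rows(
  gripper=[-0.8, -0.8, -0.8],
  translation=[
    [0, 0, 0],
    [0, 0, 0],
    [0, 0, 0],
  ],
  turn=[
    [0, 0, 0],
    [0, 0, 0],
    [0, 0, 0],
  ],
)

```text
clock: 15.3
tool_pos: [0.4718, 0.1059, 0.1114]
tool_rot: [[0.999, -0.052, 0.002], [-0.052, -0.999, 0.001], [0.002, -0.001, -1.0]]
ft_force: [-0.4, 1.0, 7.4]
gripper_width: 0.176
finger_force: 44.7
```

>>> play_rows(
  gripper=[-0.8, -0.8, -0.8],
  translation=[
    [0, -0.01, 0],
    [0, -0.01, 0],
    [0, -0.01, 0],
  ],
  turn=[
    [0, 0, 0],
    [0, 0, 0],
    [0, 0, 0],
  ],
)

```text
clock: 15.6
tool_pos: [0.4718, 0.1067, 0.1114]
tool_rot: [[0.999, -0.052, 0.002], [-0.052, -0.999, 0.0], [0.002, -0.0, -1.0]]
ft_force: [-0.8, 0.1, 6.0]
gripper_width: 0.175
finger_force: 44.7
```

>>> play_rows(
  gripper=[-0.8, -0.8, -0.8],
  translation=[
    [0, -0.01, 0],
    [0, -0.01, 0],
    [0, -0.01, 0],
  ],
  turn=[
    [0, 0, 0],
    [0, 0, 0],
    [0, 0, 0],
  ],
)

```text
clock: 15.9
tool_pos: [0.4718, 0.1075, 0.1114]
tool_rot: [[0.999, -0.052, 0.002], [-0.052, -0.999, -0.0], [0.002, 0.0, -1.0]]
ft_force: [-0.7, -2.0, 6.4]
gripper_width: 0.179
finger_force: 44.8
```

The force passes through the friction level (−1.2 N) near y = 0.107, so the ball is in the notch. I ease back 0.4 mm and check.

>>> play_rows(
  gripper=[-0.8, -0.8, -0.8, -0.8, -0.8],
  translation=[
    [0, 0.004, 0],
    [0, 0.004, 0],
    [0, 0.004, 0],
    [0, 0.004, 0],
    [0, 0.004, 0],
  ],
  turn=[
    [0, 0, 0],
    [0, 0, 0],
    [0, 0, 0],
    [0, 0, 0],
    [0, 0, 0],
  ],
)

```text
clock: 16.4
tool_pos: [0.4718, 0.1073, 0.1114]
tool_rot: [[0.999, -0.052, 0.002], [-0.052, -0.999, 0.0], [0.002, -0.0, -1.0]]
ft_force: [-1.1, 0.7, 5.9]
gripper_width: 0.176
finger_force: 44.7
```

```bash
python3 -c "
from h import *
print(st());f=grab('scene','s6.png');cv2.imwrite('pics/c6.png',cv2.resize(f['img'][140:290,220:400],(720,600),interpolation=2)[:,:,::-1])"
```

```text
t 16.40 pos [0.4718 0.1073 0.1114] yangle -92.97 zax [ 1.7e-03  2.0e-04 -1.0e+00] F [-1.08  0.69  5.92] w 0.176 ff 44.7 tips 0.0726
```

View pics/c6.png

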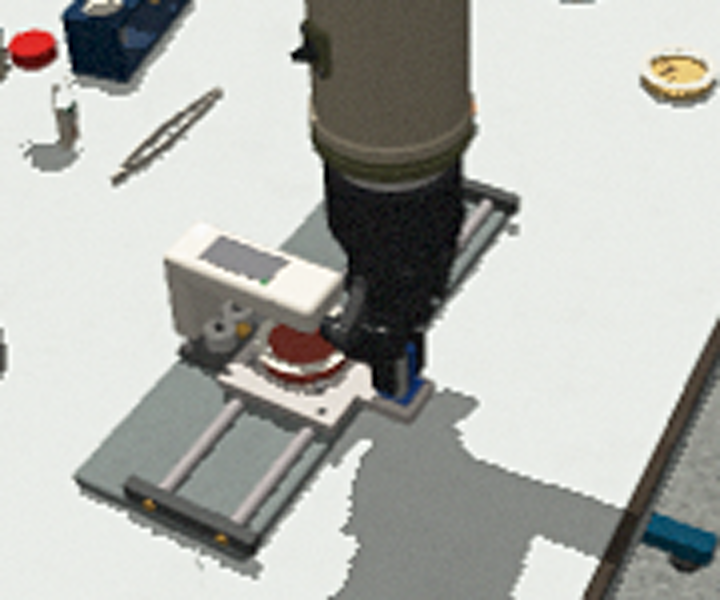

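The picture shows the dish seated under the reader at (305,350), the brass ball by the rollers at (240,325) and the post gripped at (405,370). I hand in now.

```bash
python3 -c "
from h import *
print(r.close_job())"
```

```text
the job is handed in; nothing more can be done
None
```

The job is handed in at about 16.4 s: the red dish sits flat between the pins (gripped at about 27 N) and the carriage is at the notch, judged from the push force and a final picture, with the post still gripped.

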